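# Hang the lift-off guard gate of a wafer inspection stage

### The job

Lift the guard gate leaf out of its parking stand and hang it on the hinge post of the wafer stage: with the leaf standing clearly open towards the robot side (about half open), lower it gently, feeling for the fit and never forcing it, until both of its hinge sockets are fully down on the two upright pintles. Then swing the hung gate gently shut against its rubber stop and let it go. Leave the lenses, the driver and the dish where they are.

Things in the scene. Friction and masses are not known exactly. Their poses are not given: they have to be found in the camera images.
- frame: Fixed stage frame: black base plate (x -50 to 190, y -185 to 70 mm, 12 mm thick), hinge post (25 mm square, at y 30 to 55 mm, top at 135 mm), stop post, wafer on a low chuck (top at 28 mm). Origin: on the nominal hinge axis at table height. z up; -y runs along the shut leaf, from hinge to stop; the gate opens to the -x side.
- pin_low_base (a point): NOMINAL point on top of the lower bracket, 42 mm above the table. The hinge post is clamped on an adjustable foot: with both pintles it stands up to 4 mm off nominal in frame x and in y (heights exact), differently each time and not measured here: feel for it. Bracket 10 mm thick, end radius 11 mm. Pintle: upright pin, 10 mm diameter, 22 mm long, last 2.5 mm bevelled to 7.6 mm.
- pin_high_base (a point): NOMINAL point on top of the upper bracket, 122 mm above the table; off by the same amounts as the lower; bracket and pintle alike, both pintles on one vertical axis. The lower socket cannot pass down past this bracket: bring the leaf in sideways, along its own length, raised 26 to 40 mm above home, then lower it.
- stop (a point): Centre of the rubber pad's face on the stop post (pad 18 x 30 mm, post top at 127 mm): 105 mm above the table, at x 4, y -144 mm in the frame. The face looks to frame -x and the shut leaf leans on it.
- leaf: Leaf, 0.26 to 0.49 kg: grey upright panel 135 x 8 x 130 mm (high), two aluminium socket blocks on its hinge edge, black grip block on top. Origin: on the axis of its sockets, level with the panel's underside. x runs to the free edge (panel from 17 to 152 mm), y across the thickness, z up. Home: origin on the true hinge axis, 30 mm above the table. Starts upright in the stand, underside 10 mm up.
- grip (a point): Centre of the grip block on top of the leaf: 60 mm along the leaf, 14 mm thick, 34 mm high (130 to 164 mm above the panel's underside), 78 mm from the socket axis, close above the centre of mass.
- socket_low (a point): Centre of the underside of the lower socket block, on the socket axis, 12 mm above the panel's underside. The block is a 24 mm cube with a vertical through hole of 11.5 mm diameter, hardly chamfered. Home, this underside rests on the lower bracket.
- socket_high (a point): Centre of the underside of the upper socket block (same block and hole), 92 mm above the panel's underside; home, it rests on the upper bracket, so both sockets meet their pintle tips at the same height.
- free_edge (a point): Middle of the leaf's free edge, 152 mm from the socket axis, 65 mm above the panel's underside. Shut, it lies on the frame's -y side; opening swings it towards frame -x (clockwise from above). The hinge turns easily and the leaf stays where it is left.
- stand: Fixed parking stand, black base 160 x 70 x 10 mm with two pairs of aluminium cheeks (40 mm high, slot 11 mm wide) in which the leaf stands. Origin: centre of its underside; x along the slot, the same way as the leaf's x at the start. Lift the leaf straight up, 35 mm or more, to clear it.
- objective_a: Spare microscope lens standing on the table, 36 mm diameter, 62 mm high; leave alone. Origin: centre of its underside.
- objective_b: Smaller spare lens standing on the table, 30 mm diameter, 48 mm high; leave alone. Origin: centre of its underside.
- driver: Screwdriver lying on the table, about 200 mm long; leave alone. Origin under its middle.
- dish: Small empty metal dish, 64 mm diameter, 22 mm high; leave alone. Origin: centre of its underside.

How it is judged:
By the outcome, as a careful person would: the job done as asked, in the order asked, and still so for the second after the job is handed in, with the robot touching nothing.
It also fails if it takes over 72 s, if anything falls off the work surface, if the arm or the gripper's body presses on something with over 40 N, if the wrist force passes 120 N, or if a joint passes its speed limit or range.

### The arm

A 6-joint arm with a two-finger parallel gripper is mounted at the origin on the work surface. World frame = base frame: x ahead of the robot, y to its left, z up, the work surface at z = 0. Lengths are in m, angles in rad, forces in N, time in s.
With the tool pointing down it reaches from about 0.3 to 0.75 m from the base axis. Payload 8.5 kg.
Tool frame: the origin (TCP) lies between the finger pads; the fingertips stand env.nose_length ahead of it and the grasp point (between the pads) lies 6 mm ahead of it (env.nose_length is the distance from the TCP to the fingertips, in m); x points along the fingers, y is the direction in which the jaws open and shut, and the axes are right-handed (so a half turn about x gives the same grasp; the last joint's range is limited). The gripper opens to 85 mm and grips with 20 to 120 N. Pads are 22 mm wide; open, the fingers measure 114 mm over their backs; the gripper's body (76 mm by 85 mm) begins 54 mm behind the grasp point. The pads swing forward as they close: fully open they stand 13 mm farther back than shut.
Start: joints at [0.899, 0.381, 1.297, -0, 1.464, -0.215], TCP at [0.243, 0.494, 0.256] pointing down, gripper open.
Joint ranges: [-3.11, 3.11], [-0.89, 2.33], [0.22, 2.48], [-1.42, 4.56], [0.17, 2.85], [-2.88, 2.88]. Speed limits (rad/s): [2.39, 2.39, 3.14, 3.14, 3.14, 3.14].

### API

Orientations are given as a unit quaternion [x, y, z, w].
In Python, from plant import readout, viewer, order, spotter, env gives the robot as it stands.
- The arm moves only by the tool play_rows, never from a script. Its argument "increments" is a list of rows, each a list of 5 numbers: the shift along the tool's x, y, z in mm, then the turn about the tool's x in rad, then the finger opening in mm, from 0 to 85.4. A call has 1 to 12 rows; each row is the pose to reach, as a shift and turn from the pose commanded when the call began, along the tool's axes at that moment; what a row does not reach only later rows make up. A row lasts 1/10 s, in which the tool goes at most 50 mm and 8.59 degrees, less where a joint would pass 70% of its speed; a pose out of reach is approached as far as the arm can. A call with a gripper value outside its range is refused whole. The fingers move at their own pace and stop on an object; "squeeze" is the grip in N (left out, the last holds). Time passes only in rows, so rows that repeat a pose let the fingers close. It gives the time, the measured TCP pose, the force and the opening at its end, in the units of the state.
- readout.state(): the state, without advancing time (a new reading comes with each control period).
- viewer.snapshot(name): name is "side" or "top" or "wrist"; returns a dict with "pixels" (420x560x3 uint8, red, green, blue), "z_map" (420x560 float32, m along the optical axis (not along the pixel's ray), 0 where there is no reading), "vfov" (degrees; the focal length in pixels is half the picture's height over the tangent of half this angle, whatever the lens; pixels are square), "cx", "cy" (the principal point, pixels), "world_to_cam" (4x4, takes a point from world to camera coordinates); the wrist camera has in their place "hand_eye" (4x4, takes a point from camera to tool coordinates, whose origin is the TCP and whose axes are the tool frame's). Camera axes: x right, y down, z forward; pixel columns grow to the right and rows downward; lengths in m; the calibration is good to about 2 mm. A picture is of the moment at which its call begins: read the wrist's pose just before it.
- order.hand_in(): hands the job in, once; it reports no verdict.
Trained networks look in a picture, given as the dict that the camera call returned (one of the last four; its "shot" number tells which), for a name from the list of things; names that differ only in an ending like _2 or _b are one class to them, and where a whole thing is asked for, a point or a joint stands for the part that bears it (a point fixed in the world has none). Each returns a list of dicts, best first, with "p" (0 to 1); they miss things now and then, are a little off and sometimes report something else, mostly with a low value. They report only what shows in the picture. A call takes as long as a camera call.
- spotter.spot_in(thing, picture): "bbox" ([left, top, right, bottom] in pixels, round what is visible of it).
- spotter.cut_out(thing, picture): "pixels" (420x560 bool, what is visible of it) and "bbox" ([left, top, right, bottom] in pixels, round what is visible of it).
The state is a dict: "time_s": time; "joint_positions": joint angles; "joint_velocities": joint speeds; "tau": joint torques, N m; "position": TCP position; "orientation": TCP orientation; "ft_force": force on the tool from outside, world axes, zero at the start; "moment": the same for the moment, N m; "width": opening from 0.0 (shut) to 1.0 (fully open).
Only numpy, scipy, OpenCV 4.12 (cv2) and the standard library are available. Lean on these libraries where they do the work, as an engineer would, in place of code of your own. Each camera call takes 0.05 s, during which the arm holds its last target. There are 200 camera calls.

## Working session

There is one attempt and no reset: what is moved stays moved. The work goes in short steps, Python scripts to look and compute and a tool call to move; the robot and the scene stay as the last step left them, time stands still between calls to the robot, and variables do not carry over. Pictures are saved under pics/ and viewed, about 8 in all and at most 12, crops included, and the job is handed in when it is done.

Besides the shell and the picture viewer there is one more tool, called after "Request:" in YAML: its name, and indented under it one key for each argument. play_rows: Moves the arm, as the interface text tells. Its arguments: {"type":"object","properties":{"increments":{"type":"array"},"squeeze":{"type":"number"}},"required":["increments"]}

```bash
ls; mkdir -p pics
cat > h.py <<'E'
import numpy as np, cv2
from scipy.spatial.transform import Rotation as R
from plant import readout, viewer, order, spotter, env
def cam(name):
    s=readout.state(); d=viewer.snapshot(name)
    d['f']=210/np.tan(np.radians(d['vfov'])/2)
    if name=='wrist':
        T=np.eye(4);T[:3,:3]=R.from_quat(s['orientation']).as_matrix();T[:3,3]=s['position'];d['c2w']=T@d['hand_eye']
    else: d['c2w']=np.linalg.inv(d['world_to_cam'])
    return d
def cloud(d,mask=None):
    z=d['z_map'];v,u=np.nonzero((z>0) if mask is None else (z>0)&mask)
    zz=z[v,u];p=np.c_[(u-d['cx'])*zz/d['f'],(v-d['cy'])*zz/d['f'],zz]
    return p@d['c2w'][:3,:3].T+d['c2w'][:3,3]
def save(d,n): cv2.imwrite(f'pics/{n}.png',cv2.cvtColor(d['pixels'],cv2.COLOR_RGB2BGR))
E
python3 - <<'E'
from h import *
print(readout.state(),env.nose_length)
for n in('top','side'):
    d=cam(n);save(d,n+'0');print(n,d['c2w'].round(3).tolist(),d['f'])
    for t in('leaf','grip','stand','frame','stop','pin_high_base','dish','driver','objective_a'):
        r=spotter.cut_out(t,d)
        for q in r[:2]:
            c=cloud(d,q['pixels'])
            if len(c): print(n,t,round(q['p'],2),np.round(q['bbox']),len(c),np.percentile(c,[2,50,98],axis=0).round(3).tolist())
E
cd pics; python3 -c "
import cv2;a=cv2.imread('top0.png');b=cv2.imread('side0.png');cv2.imwrite('a.png',cv2.resize(cv2.vconcat([a,b]),None,fx=.71,fy=.71))"
```

```text
pics
{'time_s': 0.0, 'joint_positions': array([ 8.98704247e-01,  3.81181115e-01,  1.29824342e+00,  6.45916785e-07,
        1.46357009e+00, -2.15311172e-01]), 'joint_velocities': array([ 0.00131626, -0.00078778,  0.003034  , -0.00062991,  0.00218167,
       -0.00123039]), 'tau': array([ 1.25108854e-04, -4.48469710e+01, -2.31276780e+01, -1.83353695e-04,
        4.81928175e-03, -4.55897703e-05]), 'position': array([0.24243415, 0.49341126, 0.25572559]), 'orientation': array([ 0.1596485 ,  0.6889575 , -0.16054365,  0.68853152]), 'ft_force': array([0.37093181, 0.17343054, 0.17975992]), 'moment': array([-5.70005941e-05, -1.02252504e-02, -3.69817889e-02]), 'width': 0.9974826315213997} 0.025
top [[0.007, -0.975, 0.223, 0.274], [-1.0, -0.005, 0.008, -0.008], [-0.006, -0.223, -0.975, 1.437], [0.0, 0.0, 0.0, 1.0]] 508.3344352815555
top leaf 0.61 [377. 209. 414. 266.] 1027 [[0.448, -0.321, 0.014], [0.521, -0.293, 0.11], [0.595, -0.259, 0.176]]
top grip 0.88 [378. 206. 411. 270.] 961 [[0.448, -0.321, 0.023], [0.517, -0.294, 0.11], [0.594, -0.261, 0.176]]
top stand 0.84 [372. 222. 415. 277.] 666 [[
[... 2012 characters left out ...]
13]]
side stop 0.52 [290. 146. 336. 189.] 1289 [[0.46, -0.316, 0.015], [0.522, -0.291, 0.086], [0.592, -0.257, 0.173]]
side pin_high_base 0.81 [171. 192. 286. 278.] 4998 [[0.559, -0.034, 0.0], [0.635, 0.131, 0.012], [0.796, 0.217, 0.129]]
side dish 0.79 [309. 216. 326. 231.] 198 [[0.43, -0.095, 0.003], [0.458, -0.076, 0.015], [0.484, -0.037, 0.023]]
side driver 0.47 [271. 172. 294. 183.] 112 [[0.622, -0.345, 0.004], [0.658, -0.33, 0.019], [0.697, -0.324, 0.026]]
side objective_a 0.76 [202. 306. 216. 328.] 248 [[0.565, 0.378, 0.008], [0.575, 0.393, 0.032], [0.591, 0.4, 0.049]]
side objective_a 0.7 [306. 215. 325. 228.] 217 [[0.43, -0.098, -0.0], [0.458, -0.076, 0.015], [0.487, -0.037, 0.023]]
```

View pics/a.png

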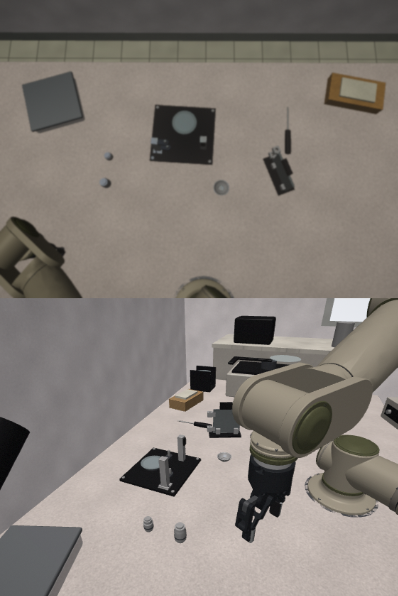

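```bash
cat >> h.py <<'E'
def rect(p):
    r=cv2.minAreaRect((p[:,:2]*1000).astype(np.float32));return r,cv2.boxPoints(r).round(1).tolist()
E
python3 - <<'E'
from h import *
d=cam('top');e=cam('side')
A,B=cloud(d),cloud(e)
for n,c in(('top',A),('side',B)):
    w=(c[:,0]>.53)&(c[:,0]<.82)&(c[:,1]>-.06)&(c[:,1]<.24)
    p=c[w&(c[:,2]>.008)&(c[:,2]<.017)];print(n,'plate',len(p),rect(p))
    p=c[w&(c[:,2]>.1)];
    for s in(0,1):
        q=p[(p[:,1]>.09)==bool(s)];print('post',s,len(q),rect(q)[1] if len(q) else'',q[:,2].max() if len(q) else '')
    w=(c[:,0]>.42)&(c[:,0]<.62)&(c[:,1]>-.34)&(c[:,1]<-.22)
    for a,b in((.05,.2),(.13,.145),(.16,.19),(.10,.12)):
        p=c[w&(c[:,2]>a)&(c[:,2]<b)];print('leaf',a,len(p),rect(p) if len(p) else '')
px=d['pixels']
a=cv2.resize(px[135:245,200:320],None,fx=4,fy=4);b=cv2.resize(px[195:285,360:430],None,fx=5,fy=5)
H=max(a.shape[0],b.shape[0]);pad=lambda i:cv2.copyMakeBorder(i,0,H-i.shape[0],0,0,0)
im=np.hstack([pad(a)[:, :450],pad(b)]);print(im.shape);cv2.imwrite('pics/b.png',im[:,:,::-1])
E
```

```text
top plate 4531 (((673.229736328125, 88.57130432128906), (299.0694885253906, 273.3564758300781), 88.2300033569336), [[532.0, -56.70000076293945], [805.2000122070312, -65.0999984741211], [814.5, 233.8000030517578], [541.2000122070312, 242.3000030517578]])
post 0 113 [[606.0999755859375, -7.300000190734863], [637.5999755859375, -7.5], [637.7000122070312, 14.199999809265137], [606.2000122070312, 14.399999618530273]] 0.13147978123633663
post 1 243 [[599.7000122070312, 135.1999969482422], [626.0999755859375, 133.5], [630.2000122070312, 198.10000610351562], [603.7999877929688, 199.6999969482422]] 0.14737800899758935
leaf 0.05 826 (((522.8858642578125, -297.0211486816406), (164.33782958984375, 26.376941680908203), 22.251441955566406), [[441.79998779296875, -315.8999938964844], [451.79998779296875, -340.29998779296875], [603.9000244140625, -278.1000061035156], [593.9000244140625, -253.6999969482422]])
leaf 0.13 123 (((519.9069213867188, -291.8213195800781), (162.67898559570312, 17.415855407714844), 20.54761505126953), [[440.70001220703125, -312.20001220703125], [446.79998779296875, -328.5], [
[... 1601 characters left out ...]
23), 17.165672302246094), [[484.29998779296875, -294.70001220703125], [488.6000061035156, -308.6000061035156], [571.2000122070312, -283.1000061035156], [566.9000244140625, -269.20001220703125]])
leaf 0.16 101 (((514.4893188476562, -298.1013488769531), (58.72130584716797, 22.936254501342773), 20.1639461517334), [[483.0, -297.5], [490.8999938964844, -319.0], [546.0, -298.70001220703125], [538.0999755859375, -277.20001220703125]])
leaf 0.1 181 (((538.48828125, -284.3083801269531), (127.12931823730469, 15.288896560668945), 24.83095932006836), [[477.6000061035156, -304.1000061035156], [484.0, -317.8999938964844], [599.4000244140625, -264.6000061035156], [593.0, -250.6999969482422]])
(450, 800, 3)
```

View pics/b.png

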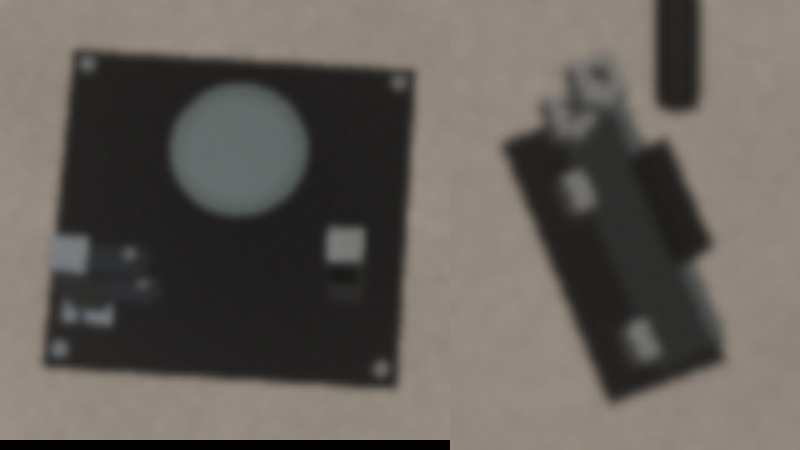

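```bash
cat >> h.py <<'E'
def go(p,leafang=None,flip=0):
    """shift mm / turn from the measured pose to TCP p (m), with tool y normal to leaf dir leafang (deg)"""
    s=readout.state();M=R.from_quat(s['orientation']).as_matrix()
    sh=M.T@(np.array(p)-s['position'])*1000
    t=0
    if leafang is not None:
        # tool x down: +turn about tool x rotates y-axis clockwise seen from above
        cur=np.degrees(np.arctan2(M[1,1],M[0,1])); t=-(leafang+90+flip*180-cur); t=(t+90)%180-90 if not flip else t
    print('axes',M.round(4).tolist());print('shift',sh.round(1),'turn',round(np.radians(t),4),'dist',np.linalg.norm(sh).round(1))
E
python3 - <<'E'
from h import *
go((.5145,-.298,.30),-159.7)
s=readout.state();print(s['time_s'],s['joint_positions'])
d=cam('top');f=d['f'];z=lambda u,v,h:None
C=[(75,50),(415,70),(398,387),(42,365)];Wp=[]
for u,v in C:
    u,v=200+u/4,135+v/4
    r=d['c2w'][:3,:3]@np.array([(u-d['cx'])/f,(v-d['cy'])/f,1]);o=d['c2w'][:3,3];p=o+r*(.012-o[2])/r[2];Wp.append(p[:2]*1000)
Wp=np.array(Wp);F=np.array([(190,70),(190,-185),(-50,-185),(-50,70)],float)
print(Wp.round(1).tolist());M,_=cv2.estimateAffinePartial2D(F,Wp);print(M,np.hypot(*M[:,0]),np.degrees(np.arctan2(M[1,0],M[0,0])))
for n,(u,v),h in(('hi',(128,252),.144),('lo',(143,284),.064)):
    u,v=200+u/4,135+v/4;r=d['c2w'][:3,:3]@np.array([(u-d['cx'])/f,(v-d['cy'])/f,1]);print(n,(o+r*(h-o[2])/r[2]).round(4))
E
```

```text
axes [[0.0, 0.4411, 0.8975], [0.0, 0.8975, -0.4411], [-1.0, 0.0, 0.0]]
shift [ -43.7 -590.5  593.2] turn -0.8111 dist 838.1
1.1 [ 8.98687026e-01  3.80593966e-01  1.29737971e+00  5.08049015e-07
  1.46357351e+00 -2.15298961e-01]
[[802.2, 204.9], [787.7, -47.2], [549.1, -34.8], [563.8, 219.9]]
[[ 9.93840011e-01  5.70381599e-02  6.09418398e+02]
 [-5.70381599e-02  9.93840011e-01  1.46862608e+02]] 0.9954754236664941 -3.2846985085421125
hi [0.613  0.1452 0.144 ]
lo [0.611  0.1436 0.064 ]
```

Request:
play_rows:
  increments:
    - [-44,-20,20,0.1,85]
    - [-44,-60,60,0.22,85]
    - [-44,-90,90,0.35,85]
    - [-44,-120,120,0.48,85]
    - [-44,-152,152,0.61,85]
    - [-44,-184,184,0.74,85]
    - [-44,-216,216,0.87,85]
    - [-44,-248,248,1.0,85]
    - [-44,-280,280,1.13,85]
    - [-44,-312,312,1.26,85]
    - [-44,-335,336,1.38,85]
    - [-44,-350,352,1.45,85]

```text
time_s: 2.35
position: [0.4046, 0.022, 0.3004]
orientation: [0.578, 0.407, -0.578, 0.408]
ft_force: [0.3, 1.2, 0.2]
width: 0.999
```

Run:
```python
from h import *
go((.5145,-.298,.30),-159.7,1)
s=readout.state();print(s['time_s'],s['joint_positions'],s['position'])
```

```text
axes [[0.0003, 0.9419, -0.3359], [-0.0003, -0.3359, -0.9419], [-1.0, 0.0004, 0.0001]]
shift [  0.5 211.  264.5] turn -2.2677 dist 338.4
2.35 [-2.39731296e-01  8.73900223e-02  1.56792310e+00 -1.88720555e-04
  1.48589015e+00  1.02855535e-01] [0.404619   0.02201241 0.30040485]
```

Request:
play_rows:
  increments:
    - [0,18,22,0.1,85]
    - [0,50,62,0.22,85]
    - [0,80,100,0.34,85]
    - [0,110,138,0.46,85]
    - [0,140,176,0.58,85]
    - [0,170,213,0.7,85]
    - [0,195,245,0.8,85]
    - [0,207,260,0.86,85]
    - [0,211,264.5,0.874,85]
    - [0,211,264.5,0.874,85]

```text
time_s: 3.35
position: [0.5161, -0.2951, 0.3]
orientation: [-0.695, -0.127, 0.696, -0.127]
ft_force: [-0.1, -0.0, -0.7]
width: 0.996
```

Run:
```python
from h import *
d=cam('wrist');c=cloud(d);save(d,'w1')
for a,b in((.168,.185),(.132,.147)):
    p=c[(c[:,2]>a)&(c[:,2]<b)&(c[:,0]>.42)&(c[:,0]<.63)];print(a,len(p),rect(p) if len(p) else '', np.median(p[:,2]) if len(p) else '')
go((.5145,-.298,.30),-159.7)
```

```text
0.168 1084 (((515.1641845703125, -299.0695495605469), (60.387718200683594, 13.815911293029785), 20.476669311523438), [[484.5, -303.20001220703125], [489.29998779296875, -316.1000061035156], [545.9000244140625, -295.0], [541.0, -282.0]]) 0.17344356863753851
0.132 493 (((509.99566650390625, -302.3525085449219), (134.21238708496094, 13.154191970825195), 22.210668563842773), [[445.3999938964844, -321.6000061035156], [450.3999938964844, -333.79998779296875], [574.5999755859375, -283.1000061035156], [569.5999755859375, -270.8999938964844]]) 0.13945737328635394
axes [[-0.0001, 0.3546, -0.935], [0.0004, -0.935, -0.3546], [-1.0, -0.0004, 0.0]]
shift [0.3 2.9 2.7] turn 0.0082 dist 4.0
```

View pics/w1.png

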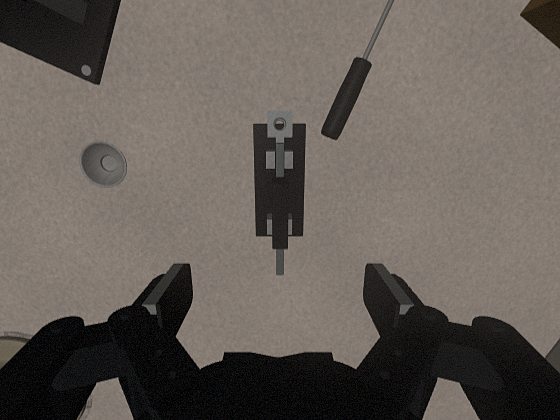

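Request:
play_rows:
  increments:
    - [15,3.4,2.3,0.006,60]
    - [45,3.4,2.3,0.006,60]
    - [75,3.4,2.3,0.006,60]
    - [100,3.4,2.3,0.006,60]
    - [120,3.4,2.3,0.006,60]
    - [132,3.4,2.3,0.006,60]
    - [137,3.4,2.3,0.006,60]
    - [137,3.4,2.3,0.006,60]

```text
time_s: 4.2
position: [0.5152, -0.2986, 0.1637]
orientation: [0.696, 0.125, -0.696, 0.125]
ft_force: [0.5, 0.9, 0.8]
width: 0.703
```

Request:
play_rows:
  increments:
    - [0,0,0,0,30]
    - [0,0,0,0,8]
    - [0,0,0,0,5]
    - [0,0,0,0,5]
    - [0,0,0,0,5]
    - [0,0,0,0,5]
    - [0,0,0,0,5]
  squeeze: 60

```text
time_s: 4.9
position: [0.5154, -0.2993, 0.164]
orientation: [0.696, 0.124, -0.696, 0.125]
ft_force: [-0.4, 0.3, 5.4]
width: 0.159
```

Request:
play_rows:
  increments:
    - [-4,0,0,0,5]
    - [-12,0,0,0,5]
    - [-22,0,0,0,5]
    - [-32,0,0,0,5]
    - [-42,0,0,0,5]
    - [-52,0,0,0,5]
    - [-58,0,0,0,5]
    - [-60,0,0,0,5]
    - [-60,0,0,0,5]

```text
time_s: 5.8
position: [0.5151, -0.299, 0.2234]
orientation: [0.696, 0.125, -0.696, 0.125]
ft_force: [-0.4, 0.5, -5.0]
width: 0.152
```

Run:
```python
from h import *
d=cam('wrist');save(d,'w2');s=readout.state();print(s['time_s'],s['position'],s['ft_force'],s['moment'],s['width'])
c=cloud(d);M=R.from_quat(s['orientation']).as_matrix()
t=(c-s['position'])@M*1000 # tool frame mm
print('grip axis yaw',np.degrees(np.arctan2(M[1,1],M[0,1])))
for a,b in((0,14),(14,32),(32,60)):
    p=t[(t[:,0]>a)&(t[:,0]<b)&(abs(t[:,1])<20)&(abs(t[:,2])<110)&(abs(t[:,2])>30)];
    if len(p):print(a,len(p),np.percentile(p,[1,50,99],axis=0).round(1).tolist())
im=cv2.resize(d['pixels'][80:300,180:380],None,fx=2.5,fy=2.5);cv2.imwrite('pics/w2.png',im[:,:,::-1])
```

```text
5.85 [ 0.51505155 -0.29896367  0.22307777] [-0.13213617 -0.55184648 -4.56017365] [ 0.02180138  0.01192555 -0.02208817] 0.15751147898421872
grip axis yaw -69.67120633494304
0 261 [[0.2, -5.2, -30.7], [6.5, 1.1, -30.3], [13.9, 7.6, -30.0]]
14 1176 [[14.9, -3.8, -61.2], [24.3, 1.1, -44.9], [26.7, 6.5, -30.0]]
32 2238 [[36.6, -10.8, -90.2], [38.4, 1.1, -78.0], [55.2, 12.8, -61.3]]
```

View pics/w2.png

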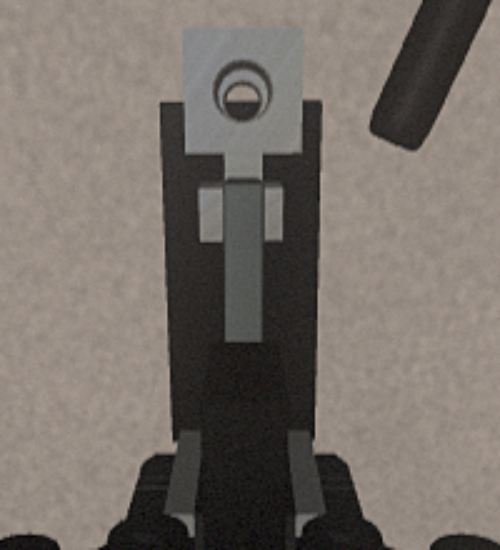

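Request:
play_rows:
  increments:
    - [0,-12,2,-0.02,5]
    - [0,-35,5,-0.06,5]
    - [0,-65,9,-0.1,5]
    - [0,-95,14,-0.15,5]
    - [0,-120,13,-0.2,5]
    - [0,-150,2,-0.25,5]
    - [0,-180,-9,-0.29,5]
    - [0,-210,-20,-0.32,5]
    - [0,-240,-31,-0.345,5]
    - [0,-265,-40,-0.36,5]
    - [0,-280,-45,-0.37,5]
    - [0,-285,-47,-0.373,5]

```text
time_s: 7.05
position: [0.4598, -0.0141, 0.2231]
orientation: [-0.66, -0.253, 0.661, -0.252]
ft_force: [0.5, 0.7, -4.1]
width: 0.157
```

Run:
```python
from h import *
s=readout.state();print(s['time_s'],s['position'],s['ft_force'],s['width'])
go((.5095,.0532,.216),-138.3)
```

```text
7.05 [ 0.45983806 -0.01408937  0.22311882] [ 0.53330918  0.66102868 -4.0967901 ] 0.15670389783796543
axes [[-0.0007, 0.6668, -0.7453], [0.0004, -0.7453, -0.6668], [-1.0, -0.0007, 0.0002]]
shift [  7.1 -17.  -81.9] turn 0.0021 dist 83.9
```

Request:
play_rows:
  increments:
    - [2,-5,-18,0,5]
    - [5,-11,-42,0,5]
    - [7,-15,-64,0.002,5]
    - [7,-17,-77,0.002,5]
    - [7,-17,-82,0.002,5]
    - [7,-17,-82,0.002,5]
    - [7,-17,-82,0.002,5]

```text
time_s: 7.75
position: [0.5098, 0.0511, 0.2163]
orientation: [-0.661, -0.251, 0.661, -0.251]
ft_force: [-1.1, 0.1, -3.1]
width: 0.151
```

Run:
```python
from h import *
s=readout.state();print(s['time_s'],s['position'],s['ft_force'],s['moment'],s['width'])
d=cam('wrist');c=cloud(d);M=R.from_quat(s['orientation']).as_matrix()
np.save('w3.npy',d['z_map']);t=(c-s['position'])@M*1000
for n,a,b in(('socktop',34,42),('brtop',90,98),('pin',71,92),('posttop',78,85)):
    p=t[(t[:,0]>a)&(t[:,0]<b)&(t[:,2]<-55)&(abs(t[:,1])<80)]
    if len(p):print(n,len(p),np.percentile(p,[2,50,98],axis=0).round(1).tolist())
im=cv2.resize(d['pixels'][0:220,160:420],None,fx=3,fy=2.7);cv2.imwrite('pics/w3.png',im[:,:,::-1]);print(d['f'],d['cx'],d['cy'],d['hand_eye'].round(4).tolist())
```

```text
7.75 [0.50984181 0.05106482 0.216303  ] [-1.05874501  0.10721472 -3.14175526] [-0.0313589  -0.02554802  0.02317237] 0.15144010337726166
socktop 2150 [[37.3, -10.5, -89.3], [38.7, 1.2, -77.0], [40.1, 12.7, -61.7]]
brtop 994 [[92.3, -20.0, -148.0], [94.9, -5.2, -139.2], [97.3, 9.2, -129.7]]
pin 326 [[71.9, -5.6, -140.3], [75.5, -1.1, -137.0], [91.3, 3.4, -135.2]]
posttop 66 [[78.1, -5.3, -138.5], [81.1, -0.3, -136.2], [84.8, 3.5, -135.2]]
293.42817698810256 277.5067096800419 214.1023689653339 [[-0.0009, -0.2842, 0.9588, -0.117], [1.0, 0.0006, 0.0011, 0.0013], [-0.0009, 0.9588, 0.2842, -0.0725], [0.0, 0.0, 0.0, 1.0]]
```

View pics/w3.png

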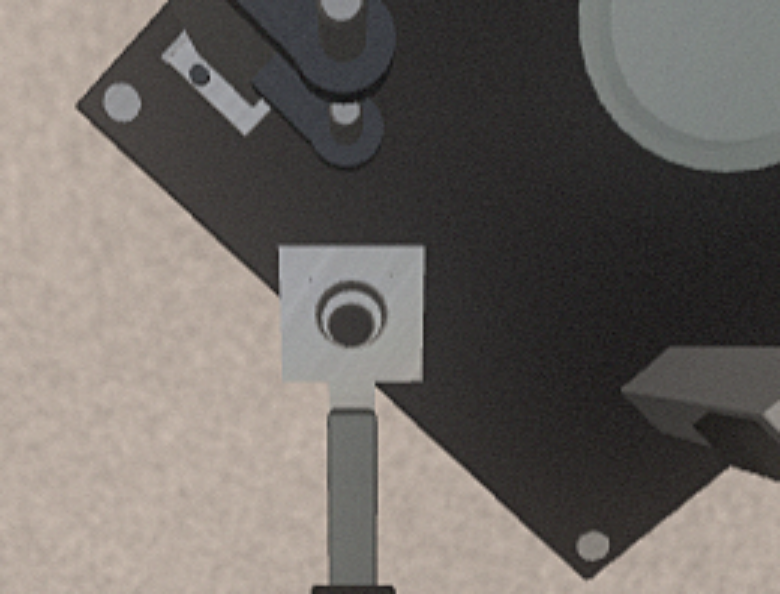

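Request:
play_rows:
  increments:
    - [0,-0.5,-8,0,5]
    - [0,-1,-22,0,5]
    - [0,-2,-36,0,5]
    - [0,-2,-48,0,5]
    - [0,-2,-56,0,5]
    - [0,-2,-60,0,5]
    - [0,-2,-61,0,5]
    - [0,-2,-61,0,5]
    - [0,-2,-61,0,5]

```text
time_s: 8.7
position: [0.5542, 0.0935, 0.2164]
orientation: [-0.661, -0.251, 0.661, -0.251]
ft_force: [-0.1, -0.0, -4.3]
width: 0.157
```

Run:
```python
from h import *
s=readout.state();print(s['time_s'],s['position'],s['ft_force'],s['moment'],s['width'])
d=cam('wrist')
im=cv2.resize(d['pixels'][85:145,245:310],None,fx=10,fy=10,interpolation=cv2.INTER_CUBIC);im=cv2.convertScaleAbs(im,alpha=1.7)
cv2.imwrite('pics/w4.png',im[:,:,::-1])
```

```text
8.7 [0.55422236 0.09348768 0.2163531 ] [-0.06064263 -0.01590201 -4.27410648] [-0.02973895  0.01456267 -0.03646551] 0.15700519462336351
```

View pics/w4.png

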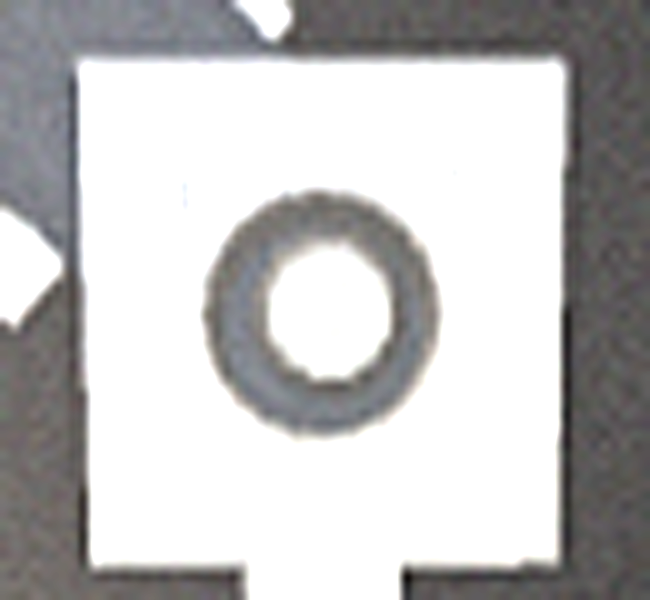

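Request:
play_rows:
  increments:
    - [0,0.3,-0.6,0,5]
    - [0,0.5,-1.2,0,5]
    - [2,0.5,-1.2,0,5]
    - [4.5,0.5,-1.2,0,5]
    - [7,0.5,-1.2,0,5]
    - [8.5,0.5,-1.2,0,5]
    - [9.2,0.5,-1.2,0,5]
    - [9.9,0.5,-1.2,0,5]
    - [10.5,0.5,-1.2,0,5]
    - [11,0.5,-1.2,0,5]
    - [11,0.5,-1.2,0,5]

```text
time_s: 9.85
position: [0.5556, 0.0942, 0.2053]
orientation: [-0.661, -0.251, 0.661, -0.251]
ft_force: [0.1, -0.6, -4.9]
width: 0.158
```

```bash
cat > st.py <<'E'
from h import *
s=readout.state();M=R.from_quat(s['orientation']).as_matrix()
print(s['time_s'],s['position'].round(4),'F tool',(M.T@s['ft_force']).round(2),'M tool',(M.T@s['moment']).round(3),round(s['width']*85.4,1))
E
python3 st.py
```

```text
9.85 [0.5556 0.0942 0.2053] F tool [4.95 0.56 0.32] M tool [ 0.005 -0.065  0.   ] 13.5
```

Request:
play_rows:
  increments:
    - [0.5,0,0,0,5]
    - [1,0,0,0,5]
    - [1.5,0,0,0,5]
    - [2,0,0,0,5]
    - [2.5,0,0,0,5]
    - [3,0,0,0,5]
    - [3,0,0,0,5]

```text
time_s: 10.55
position: [0.5556, 0.0942, 0.2022]
orientation: [-0.661, -0.251, 0.661, -0.251]
ft_force: [-0.5, 0.4, -3.7]
width: 0.155
```

```bash
python3 st.py
```

```text
10.55 [0.5556 0.0942 0.2022] F tool [ 3.69 -0.61  0.07] M tool [0.019 0.032 0.024] 13.2
```

Request:
play_rows:
  increments:
    - [0.6,0,0,0,5]
    - [1.2,0,0,0,5]
    - [1.8,0,0,0,5]
    - [2.4,0,0,0,5]
    - [3,0,0,0,5]
    - [3.6,0,0,0,5]
    - [4.2,0,0,0,5]
    - [4.2,0,0,0,5]

```text
time_s: 11.35
position: [0.5556, 0.0942, 0.198]
orientation: [-0.661, -0.251, 0.661, -0.251]
ft_force: [-0.1, -0.8, -3.6]
width: 0.158
```

```bash
python3 st.py
```

```text
11.35 [0.5556 0.0942 0.198 ] F tool [3.59 0.56 0.64] M tool [-0.011 -0.045 -0.046] 13.5
```

Free of contact; continuing towards home (~0.184).

Request:
play_rows:
  increments:
    - [0.8,0,0,0,5]
    - [1.6,0,0,0,5]
    - [2.4,0,0,0,5]
    - [3.2,0,0,0,5]
    - [4,0,0,0,5]
    - [4.8,0,0,0,5]
    - [5.6,0,0,0,5]
    - [6.4,0,0,0,5]
    - [7,0,0,0,5]
    - [7,0,0,0,5]

```text
time_s: 12.35
position: [0.5556, 0.0942, 0.191]
orientation: [-0.661, -0.251, 0.661, -0.251]
ft_force: [-0.3, -0.7, -4.1]
width: 0.157
```

```bash
python3 st.py
```

```text
12.35 [0.5556 0.0942 0.191 ] F tool [4.06 0.32 0.72] M tool [ 0.042  0.052 -0.   ] 13.4
```

Request:
play_rows:
  increments:
    - [0.8,0,0,0,5]
    - [1.6,0,0,0,5]
    - [2.4,0,0,0,5]
    - [3.2,0,0,0,5]
    - [4,0,0,0,5]
    - [4.6,0,0,0,5]
    - [5.2,0,0,0,5]
    - [5.6,0,0,0,5]
    - [6,0,0,0,5]
    - [6,0,0,0,5]

```text
time_s: 13.35
position: [0.5556, 0.0942, 0.1851]
orientation: [-0.661, -0.251, 0.661, -0.251]
ft_force: [0.0, 0.5, -3.6]
width: 0.161
```

```bash
python3 st.py
```

```text
13.35 [0.5556 0.0942 0.1851] F tool [ 3.59 -0.33 -0.35] M tool [-0.001  0.013  0.035] 13.7
```

Request:
play_rows:
  increments:
    - [0.3,0,0,0,5]
    - [0.6,0,0,0,5]
    - [0.9,0,0,0,5]
    - [1.2,0,0,0,5]
    - [1.2,0,0,0,5]

```text
time_s: 13.85
position: [0.5557, 0.0942, 0.1841]
orientation: [0.661, 0.251, -0.661, 0.251]
ft_force: [-0.5, -0.0, -2.8]
width: 0.154
```

```bash
python3 st.py
```

```text
13.85 [0.5557 0.0942 0.1841] F tool [ 2.81 -0.28  0.37] M tool [ 0.006 -0.09  -0.16 ] 13.2
```

Request:
play_rows:
  increments:
    - [0.2,0,0,0,5]
    - [0.4,0,0,0,5]
    - [0.4,0,0,0,5]

```text
time_s: 14.15
position: [0.5557, 0.0941, 0.184]
orientation: [0.661, 0.251, -0.661, 0.251]
ft_force: [-3.2, -1.7, 3.3]
width: 0.153
```

```bash
python3 st.py
```

```text
14.15 [0.5557 0.0941 0.184 ] F tool [-3.34 -0.88  3.51] M tool [-0.047 -0.357 -0.149] 13.1
```

Request:
play_rows:
  increments:
    - [-0.3,0,0,0,16]
    - [-0.3,0,0,0,19]
    - [-0.3,0,0,0,19]
    - [-0.3,0,0,0,19]

```text
time_s: 14.55
position: [0.5558, 0.0942, 0.1838]
orientation: [0.661, 0.251, -0.661, 0.251]
ft_force: [-0.6, -0.4, -0.3]
width: 0.224
```

```bash
python3 st.py
python3 - <<'E'
from h import *
s=readout.state()
d=cam('wrist');c=cloud(d);M=R.from_quat(s['orientation']).as_matrix();t=(c-s['position'])@M*1000
p=t[(t[:,0]>32)&(t[:,0]<43)&(t[:,2]<-64)&(abs(t[:,1])<20)];q=c[(t[:,0]>32)&(t[:,0]<43)&(t[:,2]<-64)&(abs(t[:,1])<20)]
print('socket top z',np.median(q[:,2]),'xy box',np.percentile(q,[2,98],axis=0).mean(0).round(4),'tool',np.percentile(p,[2,50,98],axis=0).round(1).tolist())
a=d['pixels'][60:180,215:340]
e=cam('side');b=e['pixels'][190:285,165:290]
im=np.hstack([cv2.resize(a,(400,400),interpolation=cv2.INTER_CUBIC),cv2.resize(b,(400,400),interpolation=cv2.INTER_CUBIC)])
cv2.imwrite('pics/w5.png',im[:,:,::-1])
E
```

```text
14.55 [0.5558 0.0942 0.1838] F tool [ 0.31 -0.09  0.68] M tool [-0.004  0.001 -0.019] 19.1
socket top z 0.1453298756417672 xy box [0.6137 0.1443 0.1445] tool [[37.0, -10.6, -88.1], [38.5, 1.2, -77.0], [41.8, 12.5, -64.7]]
```

View pics/w5.png

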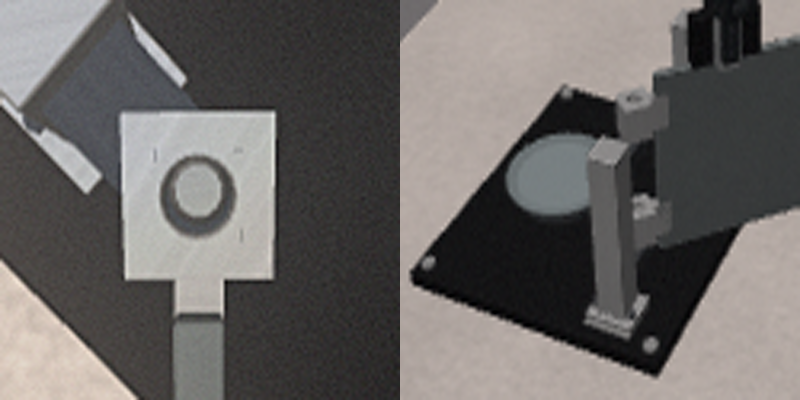

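Request:
play_rows:
  increments:
    - [0,1.6,0,-0.02,19]
    - [0,4.7,-0.1,-0.06,19]
    - [0,8.6,-0.5,-0.11,19]
    - [0,13.2,-1.1,-0.17,19]
    - [0,17.8,-2.1,-0.23,19]
    - [0,22.3,-3.3,-0.29,19]
    - [0,26.7,-4.7,-0.35,19]
    - [0,31.1,-6.5,-0.41,19]
    - [0,35.3,-8.5,-0.47,19]
    - [0,39.4,-10.7,-0.53,19]
    - [0,42.1,-12.3,-0.57,19]
    - [0,44.0,-13.6,-0.6,19]

```text
time_s: 15.85
position: [0.5952, 0.0702, 0.1837]
orientation: [-0.557, -0.436, 0.557, -0.436]
ft_force: [-0.7, 0.4, -0.4]
width: 0.225
```

```bash
python3 st.py
python3 - <<'E'
from h import *
s=readout.state();M=R.from_quat(s['orientation']).as_matrix()
a=np.degrees(np.arctan2(M[1,2],M[0,2]));print('tool z yaw',a,(s['position'][:2]-.078*M[:2,2]).round(4))
d=cam('wrist');c=cloud(d);t=(c-s['position'])@M*1000
q=t[(t[:,0]>19)&(t[:,0]<29)&(t[:,2]<-31)&(t[:,2]>-60)&(abs(t[:,1])<20)]
print(np.polyfit(q[:,2],q[:,1],1),np.median(q,axis=0))
E
```

```text
15.85 [0.5952 0.0702 0.1837] F tool [ 0.44 -0.74 -0.25] M tool [ 0.026  0.011 -0.093] 19.2
tool z yaw -103.89771112339822 [0.614  0.1459]
[-0.02430145 -0.64939064] [ 24.71260562   0.66461382 -45.83980459]
```

Request:
play_rows:
  increments:
    - [0,1.6,0,-0.02,19]
    - [0,3.9,-0.1,-0.05,19]
    - [0,6.2,-0.2,-0.08,19]
    - [0,8.6,-0.5,-0.11,19]
    - [0,10.1,-0.7,-0.13,19]
    - [0,11.3,-0.8,-0.145,19]
    - [0,12.1,-0.9,-0.155,19]
    - [0,12.8,-1.1,-0.165,19]

```text
time_s: 16.7
position: [0.6077, 0.0683, 0.1838]
orientation: [-0.519, -0.48, 0.519, -0.48]
ft_force: [-1.0, -0.3, 0.3]
width: 0.221
```

```bash
cat > st2.py <<'E'
from h import *
s=readout.state();M=R.from_quat(s['orientation']).as_matrix()
a=np.degrees(np.arctan2(M[1,2],M[0,2]));print('tool z yaw',a)
d=cam('wrist');c=cloud(d);t=(c-s['position'])@M*1000
q=t[(t[:,0]>19)&(t[:,0]<29)&(t[:,2]<-31)&(t[:,2]>-60)&(abs(t[:,1])<20)]
print(np.polyfit(q[:,2],q[:,1],1),np.median(q,axis=0))
E
python3 st.py; python3 st2.py
```

```text
16.7 [0.6077 0.0683 0.1838] F tool [-0.3  -0.99  0.39] M tool [-0.041  0.017 -0.073] 18.9
tool z yaw -94.54850196945733
[-0.02058553 -0.51059187] [ 24.74055711   0.56583979 -45.81847465]
```

Request:
play_rows:
  increments:
    - [0,0.6,0,-0.008,19]
    - [0,1.2,0,-0.015,19]
    - [0,1.8,0,-0.023,19]
    - [0,2.3,0,-0.03,19]
    - [0,2.3,0,-0.03,19]

```text
time_s: 17.25
position: [0.6101, 0.0681, 0.1838]
orientation: [0.512, 0.487, -0.512, 0.487]
ft_force: [-0.1, 0.4, -0.4]
width: 0.223
```

```bash
python3 st.py
```

```text
17.25 [0.6101 0.0681 0.1838] F tool [ 0.36 -0.11 -0.4 ] M tool [ 0.049  0.062 -0.065] 19.1
```

Request:
play_rows:
  increments:
    - [0,0.5,0,-0.006,19]
    - [0,1.0,0,-0.012,19]
    - [0,1.5,0,-0.018,19]
    - [0,1.5,0,-0.018,19]

```text
time_s: 17.65
position: [0.6107, 0.0682, 0.1837]
orientation: [-0.507, -0.493, 0.508, -0.491]
ft_force: [-5.9, 1.3, 2.0]
width: 0.225
```

```bash
python3 st.py; python3 st2.py
```

```text
17.65 [0.6107 0.0682 0.1837] F tool [-2.03 -5.97 -1.15] M tool [ 0.053  0.079 -0.999] 19.2
tool z yaw -91.80348022720734
[-0.04183157 -0.90241088] [ 24.67737126   1.02338297 -45.62207193]
```

Request:
play_rows:
  increments:
    - [0,-0.7,0,0.005,19]
    - [0,-0.7,0,0.005,24]
    - [0,-0.7,0,0.005,32]
    - [0,-0.7,0,0.005,40]
    - [0,-0.7,0,0.005,45]
    - [0,-0.7,0,0.005,45]
    - [-5,-0.7,0,0.005,45]
    - [-20,-0.7,0,0.005,45]
    - [-45,-0.7,0,0.005,45]
    - [-75,-0.7,0,0.005,45]
    - [-100,-0.7,0,0.005,45]
    - [-110,-0.7,0,0.005,45]

```text
time_s: 18.9
position: [0.6113, 0.068, 0.2968]
orientation: [0.51, 0.489, -0.508, 0.492]
ft_force: [0.8, -0.1, 0.1]
width: 0.523
```

```bash
python3 st.py
python3 - <<'E'
from h import *
s=readout.state();d=cam('wrist');c=cloud(d);e=cam('top');c2=cloud(e)
for n,c in(('w',c),('top',c2)):
  w=(c[:,0]>.57)&(c[:,0]<.66)&(c[:,1]>-.03)&(c[:,1]<.125)
  for a,b in((.185,.205),(.154,.168)):
    p=c[w&(c[:,2]>a)&(c[:,2]<b)]
    if len(p)>20:print(n,a,len(p),rect(p),np.median(p[:,2]))
  p=c[(c[:,0]>.6)&(c[:,0]<.63)&(c[:,1]>.13)&(c[:,1]<.16)&(c[:,2]>.12)];print('sock z',np.percentile(p[:,2],[50,95]),np.percentile(p[:,:2],[2,98],axis=0))
b=cam('side')['pixels'][190:285,165:290]
im=np.hstack([d['pixels'],cv2.resize(b,(420,420),interpolation=cv2.INTER_CUBIC)]);cv2.imwrite('pics/w6.png',cv2.resize(im,(784,336))[:,:,::-1])
E
```

```text
18.9 [0.6113 0.068  0.2968] F tool [-0.06  0.77  0.02] M tool [-0.047 -0.006 -0.021] 44.7
w 0.185 1269 (((607.4000244140625, 65.41365814208984), (60.02345657348633, 13.993327140808105), 84.3437728881836), [[597.5, 36.20000076293945], [611.4000244140625, 34.900001525878906], [617.2999877929688, 94.5999984741211], [603.4000244140625, 96.0]]) 0.19223777574798048
w 0.154 561 (((607.2659301757812, 58.78403091430664), (132.88516235351562, 12.969460487365723), 85.95268249511719), [[596.0999755859375, -7.0], [609.0, -8.0], [618.4000244140625, 124.5999984741211], [605.5, 125.5]]) 0.15839233079984383
sock z [0.14521543 0.14663719] [[0.6032334  0.13119446]
 [0.62614433 0.15917984]]
top 0.154 33 (((600.558837890625, 6.971864700317383), (28.74112892150879, 8.673731803894043), 85.47504425048828), [[595.0999755859375, -7.0], [603.7000122070312, -7.699999809265137], [606.0, 21.0], [597.4000244140625, 21.600000381469727]]) 0.1563805172030972
sock z [0.55690909 0.5610397 ] [[0.60133797 0.13016137]
 [0.62757368 0.13568805]]
```

View pics/w6.png

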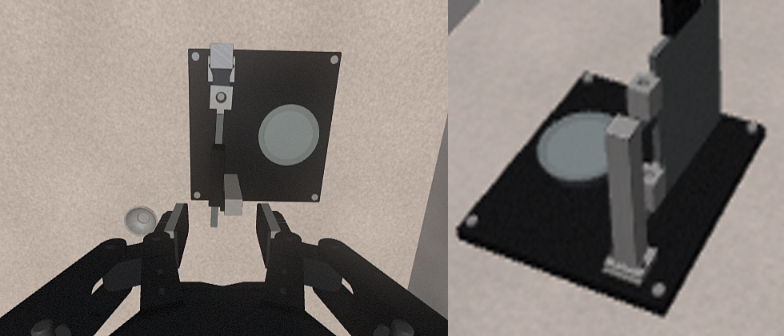

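```bash
python3 -c "
from h import *
print(order.hand_in())"
```

```text
the job is handed in; nothing more can be done
None
```

I hung the gate on its hinge post, swung it shut against the rubber stop and let it go. The job is handed in at about 19 s on the robot's clock.

- **Hanging:** I lifted the leaf out of the stand and brought it in about 45° open. I centred it by looking at the pintle tip through the upper socket hole, then lowered it in small steps. I felt no contact until it touched down at the expected home height, where the force reached about 5 N at most.
- **Seating check:** With the fingers loosened, the top of the upper socket measured 145 to 146 mm above the table (146 mm expected). The upper pintle tip showed inside its hole. I did not see the lower pintle in its hole. I take it as seated because both sockets meet their pintles at the same height.
- **Closing:** I pushed the gate shut with the jaws held loosely around the grip block. It met the stop with a force of about 6 N.
- **Final check:** After I opened the gripper and raised it clear, the wrist force was close to zero.
    - **Leaf angle:** The panel measured -94.1° and the grip block -95.7°, with -94.9° expected at the stop. The panel reading matches the -94.2° I saw while pressing.
    - **Stop contact:** The pad's face is hidden from the cameras, so I could not see the contact directly. A gap of a millimetre or so cannot be ruled out.

I sent the arm nowhere near the lenses, driver and dish, but did not measure their positions again at the end.

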